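# Roll-check two conveyor rollers and reject the one that binds

## Robot

A 6-joint arm with a two-finger parallel gripper is mounted at the origin on the work surface. World frame = base frame: x ahead of the robot, y to its left, z up, the work surface at z = 0. Lengths are in m, angles in rad, forces in N, time in s.
With the tool pointing down it reaches from about 0.35 to 1 m from the base axis. Payload 7.1 kg.
Tool frame: the origin (TCP) lies at the very end of the fingers, on their centre line; the grasp point (between the pads) lies 19 mm behind it (env.grasp_offset is the distance from the TCP to the grasp point, in m); z points along the fingers, x is the direction in which the jaws open and shut, and the axes are right-handed (so a half turn about z gives the same grasp; the last joint's range is limited). The gripper opens to 85 mm and grips with 20 to 120 N. Pads are 22 mm wide; open, the fingers measure 114 mm over their backs; the gripper's body (76 mm by 85 mm) begins 54 mm behind the grasp point. The pads swing forward as they close: fully open they stand 13 mm farther back than shut.
Start: joints at [-1.15, 0.423, 1.63, -0, 1.089, -0.019], TCP at [0.266, -0.565, 0.231] pointing down, gripper open.
Joint ranges: [-3, 3], [-0.9, 2.11], [0.09, 2.58], [-1.31, 4.45], [0.11, 2.69], [-2.54, 2.54]. Speed limits (rad/s): [2.39, 2.39, 3.01, 3.14, 3.14, 3.14].

## Interface

Orientations are given as a unit quaternion [w, x, y, z].
In Python, from bench import env, jaws, solver, imaging gives the robot as it stands. The module is installed in compiled form; this text tells all that it offers. Calls block until the motion is done:
- env.movep(position, orientation): joint-space move of the TCP to a pose.
- env.move_straight(position, frame=None, velocity=0.15): straight line of the TCP; frame=None keeps the orientation; velocity is the mean speed in m/s.
- env.goto_joints(angles): joint-space move.
- jaws.command_gripper(opening, grasp_force=None): opening from 0.0 (shut) to 1.0 (fully open); grasp_force is the grip in N (None keeps the last); returns when the fingers have stopped.
- env.pause(seconds).
- solver.ik(position, orientation): joint angles nearest the present ones, or None.
- env.read_state(): the state.
- imaging.get_image(name): name is "side" or "top" or "wrist"; returns the picture (400x640x3 uint8, red, green, blue); there is no depth.
- imaging.camera_info(name): a dict with "mtx" (3x3 intrinsics, pixels), "rvec" (rotation vector, rad) and "tvec" (3), from world to camera coordinates, as OpenCV has them. Camera axes: x right, y down, z forward; pixel columns grow to the right and rows downward; lengths in m; the calibration is good to about 2 mm. A picture is of the moment at which its call begins: read the wrist's pose just before it. camera_info takes no time and is no camera call; for the wrist camera it gives the pose at the moment of the call.
A pose or a line that the arm cannot do raises env.Unreachable and nothing moves.
- env.hand_in(): hands the job in, once; it reports no verdict.
The state is a dict: "time_s": time; "joint_positions": joint angles; "qd": joint speeds; "joint_torque": joint torques, N m; "ee_pos": TCP position; "tcp_rot": TCP orientation; "wrist_force": force on the tool from outside, world axes, zero at the start; "torque": the same for the moment, N m; "width": opening from 0.0 (shut) to 1.0 (fully open).
Only numpy, scipy, OpenCV 4.12 (cv2) and the standard library are available. Lean on these libraries where they do the work, as an engineer would, in place of code of your own. Each camera call takes 0.05 s, during which the arm holds its last target. There are 200 camera calls.

## Task

Roll both conveyor rollers along the flat inspection plate, in their own lanes, towards the gauge: a true one rolls right through, so roll it on into the pocket beyond the gauge. One that rocks and binds under the gauge is out of round: try it until it binds but never force it, then roll it back into the reject pocket at the opposite end of the plate. Push lightly throughout, never squeeze or lift a roller, and leave the wrench, can and carton alone.

Things in the scene. Friction and masses are not known exactly. Their poses are not given: they have to be found in the camera images.
- plate: fixed steel inspection plate 290 x 360 mm, flat rubber-faced bed 30 mm above the table. Origin: underside centre, at table height, z up, rolling direction y. Two lanes along y, centred at its x = -66 and +66 mm, 124 mm wide between 8 mm rails that stand 12 mm above the bed. Bed flat for y -115 to +115 mm, then at each end a ramp 30 mm long down to a pocket 10 mm lower.
- far_pocket (a point): pocket for true rollers, across both lanes at the plate's +y end, beyond the gauge: point on its floor at plate x 0, y +150 mm, where a roller comes to rest (axis 40 mm above the table). A roller pushed past the bed's edge rolls down and stays; end wall at y 170 mm, 36 mm above the table.
- reject_pocket (a point): the reject pocket, the same at the plate's -y end, where there is no gauge: point on its floor at plate x 0, y -150 mm
- gauge: fixed aluminium gauge over both lanes, frame and origin of the plate: strips over the roller ends from y +12 to +90 mm, underside 42 mm above the bed, top 82 mm above the table. Mid-lane a slot 68 mm wide is open above, so fingers either side of a roller can travel through. A true roller needs under 3 N of push; an oval one jams at the mouth or up to 70 mm in: 5 N that lasts is binding, 25 N forcing.
- roller_a: one of two like-looking steel conveyor rollers, 116 mm long, 40 mm across, 0.24-0.39 kg, lying across a lane short of the gauge (either lane). Origin mid-axis, 20 mm above the bed; own x along the axis. One of the two is true, the other oval (40 x 45 mm, at first on its flat side, so height does not tell). Smooth and slick; knocked, it rolls on a little.
- roller_b: one of two like-looking steel conveyor rollers, 116 mm long, 40 mm across, 0.24-0.39 kg, lying across a lane short of the gauge (either lane). Origin mid-axis, 20 mm above the bed; own x along the axis. One of the two is true, the other oval (40 x 45 mm, at first on its flat side, so height does not tell). Smooth and slick; knocked, it rolls on a little.
- wrench: a steel wrench 170 mm long lying on the table near the plate, a bystander; origin at its underside
- can: a closed grey can, 66 mm across and 110 mm high, standing on the table, a bystander; origin under its centre
- carton: a small cardboard carton 110 x 90 x 60 mm on the table, a bystander; origin under its centre
Mind the look-alikes: they are no part of the job. Leave any green, orange or purple look-alike of the roller_b alone.

How it is judged:
On the way:
1. a roller has been rolled to the gauge and binds against it, as only the oval one can (((contact force between roller_a and gauge above 1.5 N and y of roller_a in the frame of plate above -0.005 m) or (contact force between roller_b and gauge above 1.5 N and y of roller_b in the frame of plate above -0.005 m))), for 0.05 s.
At the end, for the whole second after the job is handed in: the true roller lies at rest in the pocket beyond the gauge and the out-of-round one at rest in the reject pocket (only the true one can pass the gauge without force or lifting; axes 135 to 165 mm from the plate's centre line along y, lower than 47 mm above the table), both let go (((y of roller_a in the frame of plate between 0.135 and 0.165 m and y of roller_b in the frame of plate between -0.165 and -0.135 m and z of each of roller_a, roller_b in the frame of plate below 0.047 m and linear speed of each of roller_a, roller_b below 0.02 m/s) or (y of roller_b in the frame of plate between 0.135 and 0.165 m and y of roller_a in the frame of plate between -0.165 and -0.135 m and z of each of roller_a, roller_b in the frame of plate below 0.047 m and linear speed of each of roller_a, roller_b below 0.02 m/s))); the robot touches nothing.
It fails at once if a roller is pushed or squeezed with more than 25 N (contact force between the fingers and roller_a above 25 N or contact force between the fingers and roller_b above 25 N).
It fails at once if a roller is lifted off the plate (z of any of roller_a, roller_b in the frame of plate above 0.075 m).
It fails at once if the wrench, can or carton is moved by more than 15 mm (distance of any of wrench, can, carton from where it was at the start of the episode above 0.015 m).
It also fails if it takes over 69 s, if anything falls off the work surface, if the arm or the gripper's body presses on something with over 40 N, if the wrist force passes 120 N, or if a joint passes its speed limit or range.

## Working session

There is one attempt and no reset: what is moved stays moved. The work goes in short steps, each a Python script; the robot and the scene stay as the last script left them, time stands still between calls to the robot, and variables do not carry over. Pictures are saved under pics/ and viewed, about 8 in all and at most 12, crops included, and the job is handed in when it is done.

```bash
mkdir -p pics; python3 - <<'E'
from bench import env,jaws,solver,imaging
import cv2
for n in("top","side"):
    im=imaging.get_image(n); cv2.imwrite(f"pics/{n}0.png",im[:,:,::-1])
    c=imaging.camera_info(n); print(n,c)
s=env.read_state(); print(s)
E
```

```text
top {'mtx': array([[478.56267618,   0.        , 319.39496983],
       [  0.        , 478.56267618, 200.40952535],
       [  0.        ,   0.        ,   1.        ]]), 'rvec': array([ 2.10522082, -2.15051722,  0.18787399]), 'tvec': array([-0.01908238,  0.58007883,  1.29318969])}
side {'mtx': array([[444.46719765,   0.        , 331.33382157],
       [  0.        , 444.46719765, 201.60658092],
       [  0.        ,   0.        ,   1.        ]]), 'rvec': array([ 0.34764649, -2.81748088,  1.14945032]), 'tvec': array([0.55179846, 0.15442797, 1.15706886])}
{'time_s': 0.1, 'joint_positions': array([-1.14999609e+00,  4.23759992e-01,  1.63066122e+00,  1.32712278e-05,
        1.08862061e+00, -1.90018145e-02]), 'qd': array([-0.00230691, -0.00245256, -0.00205202,  0.00026024,  0.00041045,
        0.00088347]), 'joint_torque': array([-1.90382407e-04, -5.58421862e+01, -2.82443243e+01, -4.14550868e-06,
        2.98301587e-03,  2.66678391e-06]), 'ee_pos': array([ 0.26590966, -0.56502783,  0.23060748]), 'tcp_rot': array([-4.04714157e-04,  8.44320448e-01, -5.35838087e-01, -6.01053358e-04]), 'wrist_force': array([ 0.3535741 , -0.883149  , -0.25981491]), 'torque': array([-0.01359579, -0.03379699, -0.0364034 ]), 'width': 0.998331601894127}
```

View pics/top0.png

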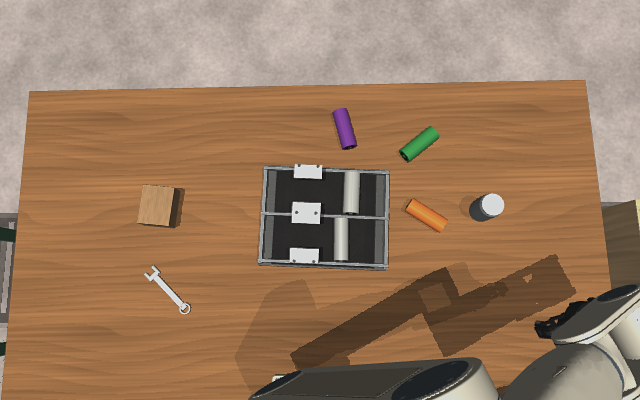

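View pics/side0.png

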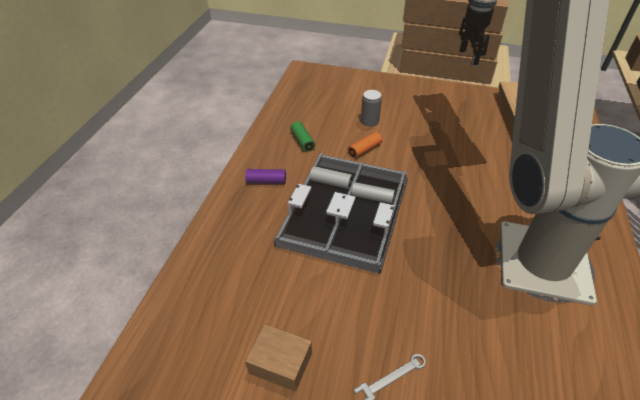

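Both views show the plate with its gauge to the image left (+y). In the top view its corners are near (265,166), (389,170), (388,270) and (259,265). The rollers are at about (351,192) and (341,240), both to the right of the gauge. The bystanders and the coloured look-alikes are all outside the plate.

```bash
cat > h.py <<'E'
import numpy as np,cv2
from scipy.spatial.transform import Rotation as R
def cast(uv,z,c):
    Rm=cv2.Rodrigues(np.array(c["rvec"]))[0]; C=-Rm.T@np.array(c["tvec"])
    uv=np.asarray(uv,float).reshape(-1,2)
    d=np.c_[uv,np.ones(len(uv))]@np.linalg.inv(c["mtx"]).T@Rm
    return (C+d*((z-C[2])/d[:,2])[:,None])[:,:2]
E
python3 - <<'E'
from bench import env,imaging
from h import *
im=cv2.imread("pics/top0.png"); c=imaging.camera_info("top")
hsv=cv2.cvtColor(im,cv2.COLOR_BGR2HSV)
Rm=cv2.Rodrigues(c["rvec"])[0]; print("cam",-Rm.T@c["tvec"])
m=(hsv[...,1]<70).astype(np.uint8); roi=np.zeros_like(m); roi[150:285,245:400]=1; m*=roi
m=cv2.morphologyEx(m,cv2.MORPH_OPEN,np.ones((3,3)))
cs,_=cv2.findContours(m,cv2.RETR_EXTERNAL,cv2.CHAIN_APPROX_NONE); k=max(cs,key=cv2.contourArea)
P=cast(k,.036,c); r=cv2.minAreaRect((P*1000).astype(np.float32)); print("plate rect mm",r, cv2.boundingRect(k))
b=cv2.boxPoints(r);print(b)
w=((hsv[...,2]>140)&(hsv[...,1]<60)).astype(np.uint8)*roi
cs,_=cv2.findContours(w,cv2.RETR_EXTERNAL,cv2.CHAIN_APPROX_NONE)
for k in cs:
    if cv2.contourArea(k)<150: continue
    for z in(.05,.082):
        print(z,cv2.boundingRect(k),cv2.minAreaRect((cast(k,z,c)*1000).astype(np.float32)))
cv2.imwrite("pics/crop.png",cv2.resize(im[150:285,245:400],None,fx=5,fy=4.4))
E
```

```text
cam [ 0.34219759 -0.03065351  1.3751932 ]
plate rect mm ((539.6387329101562, -44.40606689453125), (360.09246826171875, 293.3805847167969), 86.357177734375) (258, 164, 131, 107)
[[ 381.80533 -214.76834]
 [ 674.59314 -233.40869]
 [ 697.47217  125.95621]
 [ 404.68433  144.59656]]
0.05 (324, 175, 65, 85) ((526.2889404296875, -152.84906005859375), (135.4990692138672, 256.53411865234375), 31.84903335571289)
0.082 (324, 175, 65, 85) ((521.8436279296875, -149.8983154296875), (132.22711181640625, 250.33950805664062), 31.84903907775879)
0.05 (258, 170, 63, 94) ((536.2902221679688, 51.08750534057617), (165.16653442382812, 260.54705810546875), 86.43509674072266)
0.082 (258, 170, 63, 94) ((531.6034545898438, 49.113677978515625), (161.17819213867188, 254.2554931640625), 86.43509674072266)
0.05 (326, 169, 63, 44) ((605.2662963867188, -136.44189453125), (176.4553985595703, 121.64848327636719), 86.39579772949219)
0.082 (326, 169, 63, 44) ((598.913818359375, -133.88742065429688), (172.19444274902344, 118.71099853515625), 86.39581298828125)
0.05 (264, 164, 58, 15) ((669.0244750976562, 43.00120544433594), (163.94778442382812, 39.619991302490234), 85.66905975341797)
0.082 (264, 164, 58, 15) ((661.1323852539062, 41.222633361816406), (159.98887634277344, 38.66330337524414), 85.66905212402344)
```

View pics/crop.png

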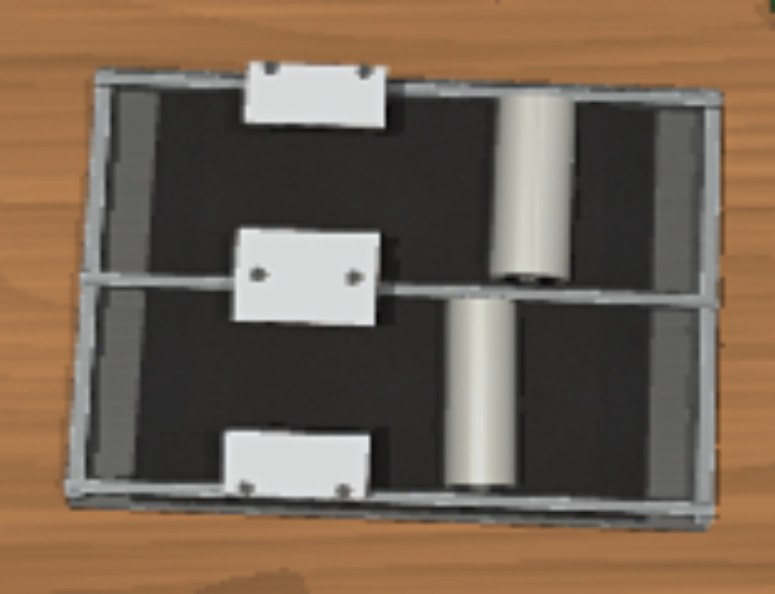

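```bash
python3 - <<'E'
from bench import env,imaging
from h import *
c=imaging.camera_info("top")
f=lambda p,z: cast(np.array(p)/[5,4.4]+[245,150],z,c)*1000
yd=np.array([.0635,.998]);xd=np.array([.998,-.0635])
for n,p,z in [("outer TL,TR,BR,BL",[(97,70),(721,91),(712,513),(67,492)],.042),("divider",[(85,280),(715,300)],.042),("up roller",[(535,97),(530,277)],.053),("low roller",[(481,297),(480,487)],.053),
 ("gauge mid",[(235,229),(380,233),(377,326),(231,320)],.082),("gauge top inner",[(245,124),(385,129)],.082),("gauge bot inner",[(225,431),(369,436)],.082)]:
    w=f(p,z); q=w-[539.6,-44.4]; print(n,w.round(1).tolist(),"plate:",np.c_[q@xd,q@yd].round(1).tolist())
E
```

```text
outer TL,TR,BR,BL [[685.2, 124.2], [663.3, -232.9], [391.6, -215.2], [412.3, 141.0]] plate: [[134.6, 177.5], [135.5, -180.3], [-136.8, -179.9], [-138.9, 176.9]]
divider [[546.9, 131.0], [526.4, -223.1]] plate: [[-3.9, 175.5], [-1.9, -179.2]]
up roller [[659.0, -125.6], [541.8, -118.9]] plate: [[124.3, -73.5], [6.9, -74.2]]
low roller [[529.6, -91.2], [410.0, -87.2]] plate: [[-7.0, -47.3], [-126.6, -50.9]]
gauge mid [[571.1, 43.8], [566.9, -35.7], [508.6, -32.8], [514.0, 46.6]] plate: [[25.9, 90.1], [26.7, 10.5], [-31.7, 9.6], [-31.3, 89.2]]
gauge top inner [[638.1, 37.6], [633.2, -39.9]] plate: [[93.1, 88.1], [93.1, 10.5]]
gauge bot inner [[445.5, 50.6], [440.8, -27.0]] plate: [[-99.9, 88.8], [-99.7, 11.1]]
```

The gauge, divider and slot sizes agree with the given ones. They put the plate origin at about (0.5365, -0.0457) m with yaw -3.64°, and the rollers at plate (-64,-48) and (+68,-72) mm. I'll straddle the near roller with the jaws along y and push it step by step while reading the force.

```bash
cat >> h.py <<'E'
from bench import env,jaws,imaging
O=np.array([.5365,-.0457]);YD=np.array([.0635,.998]);XD=np.array([.998,-.0635])
a=np.deg2rad(-93.64)/2; Q=np.array([0,np.cos(a),np.sin(a),0])
W=lambda x,y,z: np.r_[O+XD*x+YD*y,z]
def F():
    f=env.read_state()["wrist_force"]; return np.array([f[:2]@XD,f[:2]@YD,f[2]])
def py(): return (env.read_state()["ee_pos"][:2]-O)@YD
E
python3 - <<'E'
from h import *
env.movep(W(-.064,-.0476,.17),Q); jaws.command_gripper(.75)
print(env.read_state()["joint_positions"].round(2),env.read_state()["time_s"])
s0=F();env.move_straight(W(-.064,-.0476,.06),velocity=.1);print(s0,F())
c=imaging.camera_info("wrist");cv2.imwrite("pics/w1.png",imaging.get_image("wrist")[:,:,::-1])
s=imaging.get_image("side")[130:280,250:430,::-1]; cv2.imwrite("pics/s1.png",cv2.resize(s,None,fx=4,fy=4,interpolation=cv2.INTER_CUBIC))
for z in(.05,.042,.034):
    env.move_straight(W(-.064,-.0476,z),velocity=.05);print(z,F())
print(env.read_state()["time_s"],env.read_state()["ee_pos"])
E
```

```text
[-0.21  0.3   2.   -0.    0.85  1.42] 2.3417
[0.73521678 0.5887998  1.37600141] [-1.11341728 -0.0524153   0.45921553]
0.05 [-0.8084053   0.40607843  0.74947114]
0.042 [ 0.30608525 -0.32467818  0.40989302]
0.034 [0.71111841 0.09943305 0.52233031]
4.6583 [ 0.46926055 -0.08907799  0.03361322]
```

View pics/w1.png

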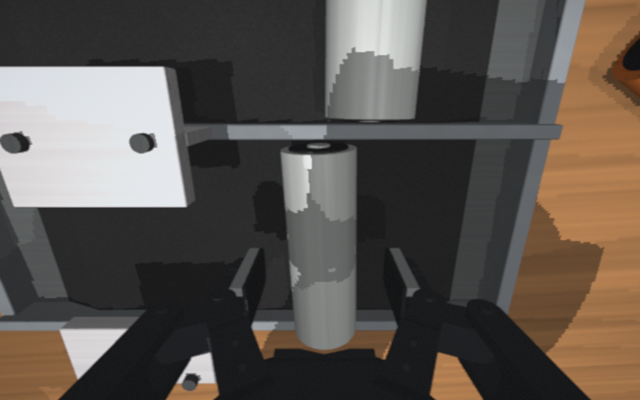

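View pics/s1.png

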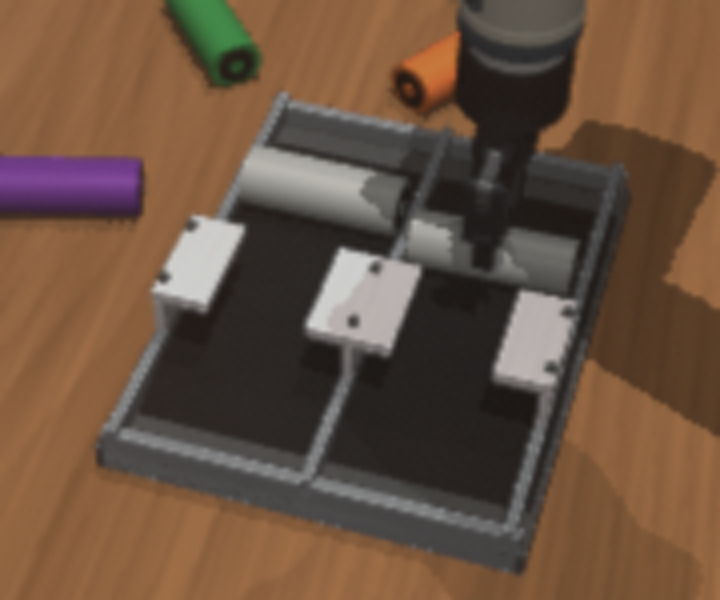

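The wrist view shows the roller midway between the pads (pads near x=250 and 400, roller 285 to 357). Force noise is about 1 N. Next I push along the lane in small steps.

```bash
cat >> h.py <<'E'
def push(x,y,end,z,step=.003,v=.045,lim=4.0):
    """step TCP along the lane to end; stop on lasting force. returns (reached y, bound?)"""
    log=[];sg=np.sign(end-y);hits=0;res=False
    while (end-y)*sg>1e-6:
        y+=sg*min(step if hits==0 else .0007,abs(end-y)); env.move_straight(W(x,y,z),velocity=v)
        f=-F()[1]*sg; log.append((round(y*1e3,1),round(f,1)))
        if f>15: env.move_straight(W(x,y-sg*.004,z),velocity=.1); y-=sg*.004
        if f>lim:
            hits+=1; g=[]
            for _ in range(4): env.pause(.05); g.append(-F()[1]*sg)
            log.append(("hold",np.round(g,1).tolist()))
            if np.mean(g)>5: res=True;break
        elif f<2.5: hits=0
    print(log); print("end",y,res,"py",py(),"t",env.read_state()["time_s"]); return y,res
E
python3 - <<'E'
from h import *
push(-.064,-.0476,.095,.034)
s=imaging.get_image("side")[130:280,250:430,::-1]; cv2.imwrite("pics/s2.png",cv2.resize(s,None,fx=4,fy=4,interpolation=cv2.INTER_CUBIC))
E
```

```text
[(np.float64(-44.6), np.float64(-0.5)), (np.float64(-41.6), np.float64(-0.4)), (np.float64(-38.6), np.float64(0.1)), (np.float64(-35.6), np.float64(0.5)), (np.float64(-32.6), np.float64(0.4)), (np.float64(-29.6), np.float64(0.0)), (np.float64(-26.6), np.float64(-0.2)), (np.float64(-23.6), np.float64(-0.3)), (np.float64(-20.6), np.float64(-0.0)), (np.float64(-17.6), np.float64(-0.8)), (np.float64(-14.6), np.float64(-0.0)), (np.float64(-11.6), np.float64(-0.0)), (np.float64(-8.6), np.float64(1.0)), (np.float64(-5.6), np.float64(-0.6)), (np.float64(-2.6), np.float64(-0.1)), (np.float64(0.4), np.float64(-0.4)), (np.float64(3.4), np.float64(0.2)), (np.float64(6.4), np.float64(0.6)), (np.float64(9.4), np.float64(0.1)), (np.float64(12.4), np.float64(-0.4)), (np.float64(15.4), np.float64(-0.2)), (np.float64(18.4), np.float64(1.1)), (np.float64(21.4), np.float64(-0.3)), (np.float64(24.4), np.float64(-0.9)), (np.float64(27.4), np.float64(0.9)), (np.float64(30.4), np.float64(-0.3)), (np.float64(33.4), np.float64(-0.3)), (np.float64(36.4), np.float64(-0.8)), (np.float64(39.4), np.float64(0.0)), (np.float64(42.4), np.float64(-0.1)), (np.float64(45.4), np.float64(-0.5)), (np.float64(48.4), np.float64(0.6)), (np.float64(51.4), np.float64(-0.1)), (np.float64(54.4), np.float64(-0.6)), (np.float64(57.4), np.float64(-0.2)), (np.float64(60.4), np.float64(-0.7)), (np.float64(63.4), np.float64(0.8)), (np.float64(66.4), np.float64(0.2)), (np.float64(69.4), np.float64(-0.1)), (np.float64(72.4), np.float64(0.5)), (np.float64(75.4), np.float64(-0.0)), (np.float64(78.4), np.float64(0.3)), (np.float64(81.4), np.float64(0.6)), (np.float64(84.4), np.float64(0.0)), (np.float64(87.4), np.float64(-0.2)), (np.float64(90.4), np.float64(0.2)), (np.float64(93.4), np.float64(0.1)), (np.float64(95.0), np.float64(-0.4))]
end 0.095 False py 0.09509147283167718 t 16.6583
```

View pics/s2.png

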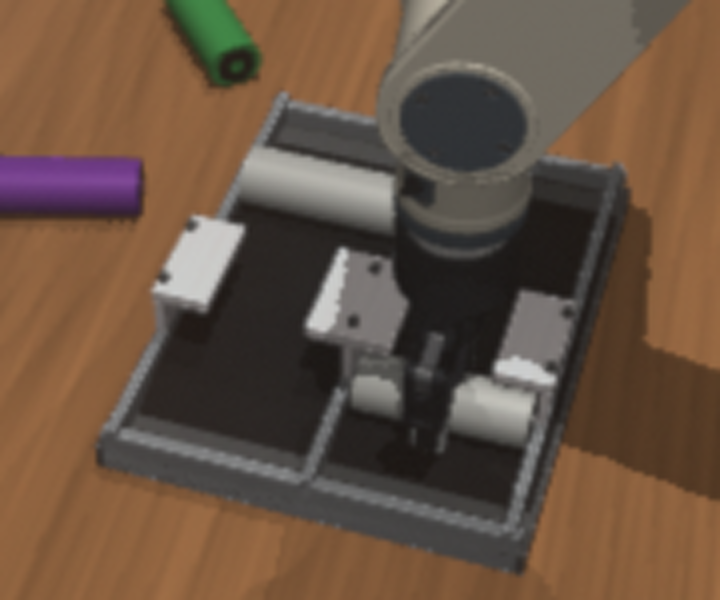

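The roller passed the whole gauge at under 1.1 N and now lies beyond the strips at crop (440,405), so it is the true one. I roll it on into the far pocket, keeping the tips above the end wall, then start the other roller.

```bash
python3 - <<'E'
from h import *
x=-.064
env.move_straight(W(x,.095,.040),velocity=.05)
push(x,.095,.149,.040,step=.006,v=.06,lim=5)
env.pause(.4)
print(F()); env.move_straight(W(x,.149,.17),velocity=.15); print(F())
env.movep(W(.068,-.0724,.17),Q)
t=imaging.get_image("top")[150:285,245:400,::-1];cv2.imwrite("pics/t3.png",cv2.resize(t,None,fx=4,fy=4))
s=imaging.get_image("side")[130:280,250:430,::-1]; cv2.imwrite("pics/s3.png",cv2.resize(s,None,fx=4,fy=4,interpolation=cv2.INTER_CUBIC))
env.move_straight(W(.068,-.0724,.06),velocity=.12)
env.move_straight(W(.068,-.0724,.034),velocity=.06);print(F(),env.read_state()["time_s"])
E
```

```text
[(np.float64(101.0), np.float64(-0.3)), (np.float64(107.0), np.float64(-0.8)), (np.float64(113.0), np.float64(-0.0)), (np.float64(119.0), np.float64(-3.8)), (np.float64(125.0), np.float64(-5.3)), (np.float64(131.0), np.float64(-5.0)), (np.float64(137.0), np.float64(-0.3)), (np.float64(143.0), np.float64(0.1)), (np.float64(149.0), np.float64(-0.1))]
end 0.149 False py 0.1492818843998269 t 19.225
[-0.02562859  0.70828848 -0.6187141 ]
[0.1445113  0.40626125 0.14370718]
[ 0.15856606 -0.60434035  0.5101564 ] 23.4
```

View pics/s3.png

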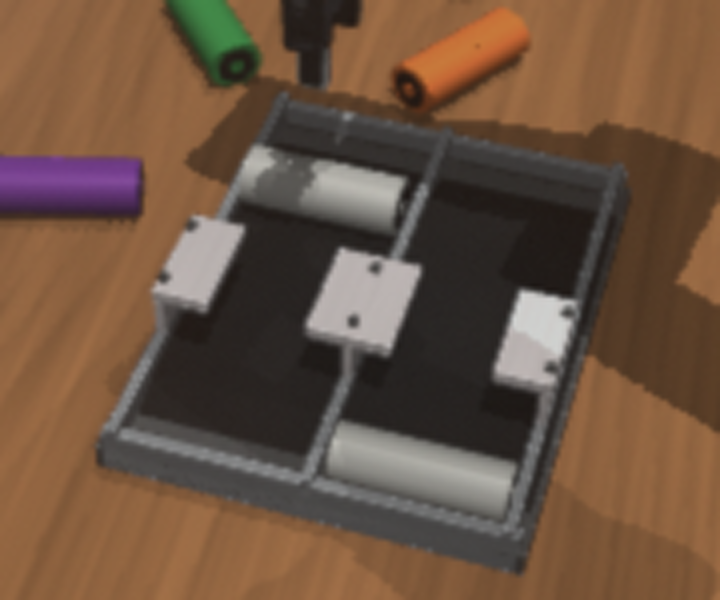

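The true roller lies in the far pocket and the second is straddled. Now I push it towards the gauge in finer steps.

```bash
python3 - <<'E'
from h import *
y,r=push(.068,-.0724,-.025,.034,step=.004,v=.05)
if not r: push(.068,y,.092,.034,step=.0016,v=.03,lim=3.5)
s=imaging.get_image("side")[130:280,250:430,::-1]; cv2.imwrite("pics/s4.png",cv2.resize(s,None,fx=4,fy=4,interpolation=cv2.INTER_CUBIC))
E
```

```text
[(np.float64(-68.4), np.float64(-0.2)), (np.float64(-64.4), np.float64(0.5)), (np.float64(-60.4), np.float64(0.1)), (np.float64(-56.4), np.float64(2.7)), (np.float64(-52.4), np.float64(2.6)), (np.float64(-48.4), np.float64(0.0)), (np.float64(-44.4), np.float64(0.3)), (np.float64(-40.4), np.float64(0.7)), (np.float64(-36.4), np.float64(1.8)), (np.float64(-32.4), np.float64(0.7)), (np.float64(-28.4), np.float64(0.2)), (np.float64(-25.0), np.float64(0.1))]
end -0.025 False py -0.02478516407446467 t 26.4
[(np.float64(-23.4), np.float64(1.2)), (np.float64(-21.8), np.float64(0.3)), (np.float64(-20.2), np.float64(-1.3)), (np.float64(-18.6), np.float64(-2.2)), (np.float64(-17.0), np.float64(-1.6)), (np.float64(-15.4), np.float64(-1.0)), (np.float64(-13.8), np.float64(-0.7)), (np.float64(-12.2), np.float64(-1.8)), (np.float64(-10.6), np.float64(-1.3)), (np.float64(-9.0), np.float64(0.1)), (np.float64(-7.4), np.float64(0.2)), (np.float64(-5.8), np.float64(0.2)), (np.float64(-4.2), np.float64(-0.3)), (np.float64(-2.6), np.float64(-0.4)), (np.float64(-1.0), np.float64(-0.4)), (np.float64(0.6), np.float64(-0.1)), (np.float64(2.2), np.float64(0.5)), (np.float64(3.8), np.float64(0.9)), (np.float64(5.4), np.float64(0.7)), (np.float64(7.0), np.float64(1.2)), (np.float64(8.6), np.float64(-1.0)), (np.float64(10.2), np.float64(0.4)), (np.float64(11.8), np.float64(0.1)), (np.float64(13.4), np.float64(0.4)), (np.float64(15.0), np.float64(0.7)), (np.float64(16.6), np.float64(0.2)), (np.float64(18.2), np.float64(0.5)), (np.float64(19.8), np.float64(-0.9)), (np.float64(21.4), np.float64(0.3)), (np.float64(23.0), np.float64(5.0)), ('hold', [5.3, 5.5, 4.8, 5.1])]
end 0.02300000000000001 True py 0.022356627947251708 t 34.1
```

View pics/s4.png

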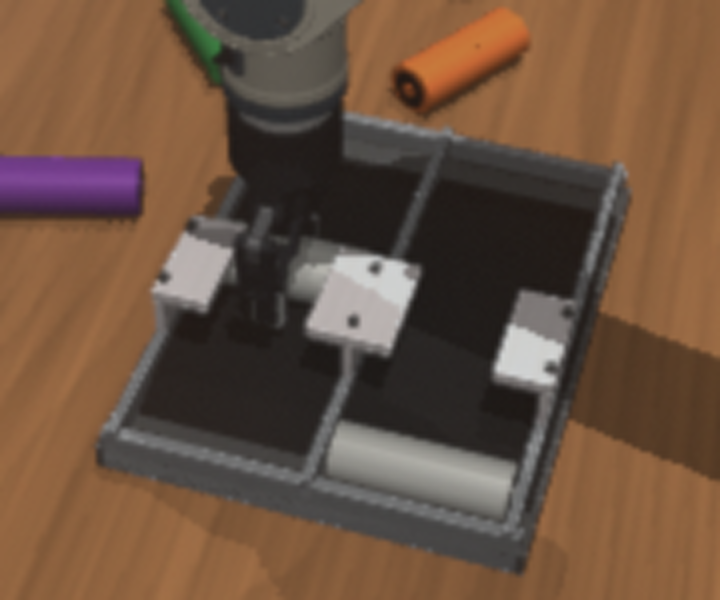

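It binds: 5.2 N lasting at roller y ≈ +11 mm, just in the gauge mouth. I confirm with one slight extra nudge, then roll it gently back to the reject pocket.

```bash
python3 - <<'E'
from h import *
x=.068
env.move_straight(W(x,.0234,.034),velocity=.03); env.pause(.1); print("nudge",F())
env.move_straight(W(x,.008,.034),velocity=.06)
y,r=push(x,.008,-.02,.034,step=.0015,v=.04,lim=9)
y,r=push(x,y,-.085,.034,step=.004,v=.06,lim=9)
env.move_straight(W(x,y,.040),velocity=.05)
y,r=push(x,y,-.149,.040,step=.005,v=.07,lim=9)
env.pause(.4);print(F())
env.move_straight(W(x,y,.17),velocity=.15);print(F())
env.movep(W(.0,-.3,.25),Q)
s=imaging.get_image("side")[130:280,250:430,::-1]; cv2.imwrite("pics/s5.png",cv2.resize(s,None,fx=4,fy=4,interpolation=cv2.INTER_CUBIC))
t=imaging.get_image("top");cv2.imwrite("pics/t5.png",t[:,:,::-1])
print(env.read_state()["time_s"])
E
```

```text
nudge [-0.5013804  -6.11950748  2.06829636]
[(np.float64(6.5), np.float64(-0.3)), (np.float64(5.0), np.float64(0.3)), (np.float64(3.5), np.float64(0.5)), (np.float64(2.0), np.float64(-0.4)), (np.float64(0.5), np.float64(-0.5)), (np.float64(-1.0), np.float64(0.1)), (np.float64(-2.5), np.float64(-0.3)), (np.float64(-4.0), np.float64(0.5)), (np.float64(-5.5), np.float64(-0.4)), (np.float64(-7.0), np.float64(-0.8)), (np.float64(-8.5), np.float64(0.2)), (np.float64(-10.0), np.float64(0.3)), (np.float64(-11.5), np.float64(0.1)), (np.float64(-13.0), np.float64(0.0)), (np.float64(-14.5), np.float64(0.2)), (np.float64(-16.0), np.float64(0.7)), (np.float64(-17.5), np.float64(-0.1)), (np.float64(-19.0), np.float64(0.2)), (np.float64(-20.0), np.float64(-0.2))]
end -0.02 False py -0.020078192443475952 t 39.6583
[(np.float64(-24.0), np.float64(0.8)), (np.float64(-28.0), np.float64(0.0)), (np.float64(-32.0), np.float64(0.2)), (np.float64(-36.0), np.float64(-0.7)), (np.float64(-40.0), np.float64(0.5)), (np.float64(-44.0), np.float64(-0.3)), (np.float64(-48.0), np.float64(-0.3)), (np.float64(-52.0), 
[... 361 characters left out ...]
))]
end -0.085 False py -0.08502381116049851 t 43.9083
[(np.float64(-90.0), np.float64(-0.2)), (np.float64(-95.0), np.float64(0.2)), (np.float64(-100.0), np.float64(-0.6)), (np.float64(-105.0), np.float64(0.2)), (np.float64(-110.0), np.float64(1.0)), (np.float64(-115.0), np.float64(-17.2)), (np.float64(-120.0), np.float64(-4.6)), (np.float64(-125.0), np.float64(-3.5)), (np.float64(-130.0), np.float64(-4.0)), (np.float64(-135.0), np.float64(0.5)), (np.float64(-140.0), np.float64(-0.6)), (np.float64(-145.0), np.float64(-0.1)), (np.float64(-149.0), np.float64(0.2))]
end -0.149 False py -0.14925894842663084 t 47.425
[-0.56050438  0.02550222  0.27107039]
[0.68518938 0.0404099  0.00479078]
49.7083
```

View pics/s5.png

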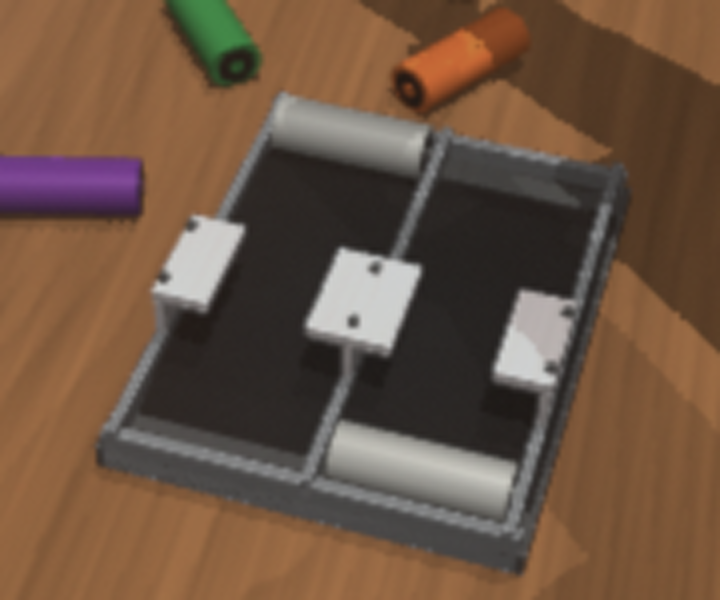

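View pics/t5.png

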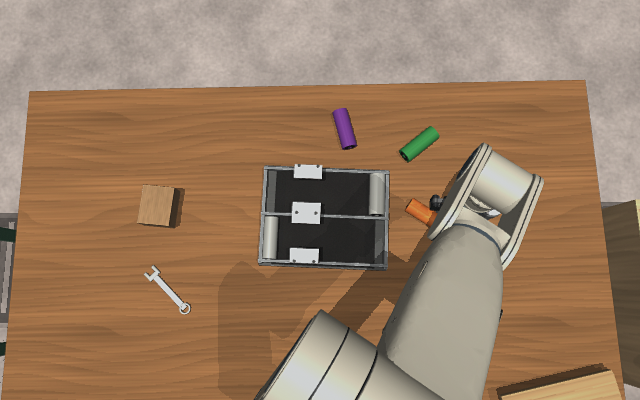

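Both rollers lie in opposite pockets (top view: oval near (376,194), true near (271,237)), and the bystanders have not moved. One quick numeric check, then I hand in.

```bash
python3 - <<'E'
from h import *
c=imaging.camera_info("top"); im=cv2.imread("pics/t5.png")
for n,(u0,u1,v0,v1) in {"oval":(364,384,175,212),"true":(262,281,217,256)}.items():
    s=im[v0:v1,u0:u1]; m=(s.min(2)>150).astype(np.uint8)
    v,u=np.nonzero(m); p=cast([(u.min()+u.max())/2+u0,(v.min()+v.max())/2+v0],.042,c)[0]-O
    pm=cast([u.mean()+u0,v.mean()+v0],.045,c)[0]-O
    print(n,"bbox plate xy",p@XD,p@YD,"mean",pm@XD,pm@YD)
s=env.read_state();print(s["time_s"],s["ee_pos"],F())
env.hand_in()
E
```

```text
oval bbox plate xy 0.07195344006936678 -0.1452960370126268 mean 0.0730805299513033 -0.1415424615277209
true bbox plate xy -0.0632003055142207 0.15626002957380397 mean -0.0631085388910824 0.15386244239129315
49.7083 [ 0.51770867 -0.34340987  0.24858455] [-0.9509527   0.17452042 -0.33065359]
the job is handed in; nothing more can be done
```

Both rollers are sorted and the job is handed in at about 50 s of the 69 s allowed; no verdict is reported.

- **True roller (near lane, plate x ≈ -64 mm):** it rolled right through the gauge with at most about 1.1 N of push. I rolled it on into the far pocket, where the last image puts its axis at plate y ≈ +154 to +156 mm.
- **Oval roller (far lane, plate x ≈ +68 mm):** it rocked on the way and bound in the gauge mouth at about y = +11 mm. The force held at about 5.2 N for 0.2 s and reached 6.1 N on a small nudge. I did not force it, and rolled it back into the reject pocket, axis now at about y = -142 to -145 mm.

**Last checks:** the gripper is clear of everything, with the wrist force at noise level. In the final top view the wrench, carton and look-alikes are where they started. The arm hides the can in that view, so it was not re-checked; no contact force showed near it.

**Points against:**
- As the oval roller dropped off the bed's edge it ran into the trailing finger, and one force reading was about 17 N. That is under the 25 N limit, but I sampled only after each step, so the true peak is not known.
- The true roller did the same more gently, at about 5 N.
- My two estimates of each roller's final y differ by 2 to 4 mm; both fall inside the 135 to 165 mm band.

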